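# Gather polished stones at the viewing end of a tipping tray

## Task

Put the violet stone on the white part of the tipping tray's floor, where the two other stones lie, and let go. Then press the tray's red tab down gently with shut fingers until the tray bears firmly on its stop, feeling for it rather than forcing it, and keep it pressed there for about two seconds while all three stones slide onto the blue end. Finally ease the tab back up to level with the fingers still on it, never letting the tray spring back, and leave the jar, the loupe and the rough specimen where they are.

Things in the scene. Friction and masses are not known exactly. Their poses are not given: they have to be found in the camera images.
- violet_center (a point): Centre of the violet polished stone to be put in the tray: an upright round, faceted button 27 mm across and 20 mm high with bevelled upper edge, 22 to 37 g, standing on the bench; this point is half-way up (10 mm above its underside).
- amber_center (a point): Centre (half-way up) of the amber stone, same size and weight, standing on the white part of the tray floor at the start, at tray x -85 to -60 mm, 20 to 36 mm off the middle line.
- green_center (a point): Centre (half-way up) of the green stone, same size and weight, standing on the white part of the tray floor at the start, at tray x -85 to -60 mm, 20 to 36 mm off the middle line.
- tray_mid (a point): Point on top of the tipping tray's floor at mid-trough; the hinge axis runs along its y, 4 mm below. Axes tilt with the tray: x along the trough to the blue end and red tab, y across, z up out of the floor. Level, it is 102 mm above the bench. Inside, the trough is 220 mm long (x -110 to 110), 106 mm wide, walls 22 mm high and 5 mm thick; floor white for x below 20 mm, blue beyond.
- tab (a point): Point on top of the red push tab, a springy plate 70 mm wide, 5 mm thick, at tray x 117 to 175 mm, beyond the blue end; 150 mm from the hinge axis along x, 1 mm above tray_mid in z; same axes. The tab gives 1 mm per 4 N (at most 8 mm). Tipping takes 2 to 3 N at first, 3 to 5 N near the stop, then the force rises steeply. On the stop 8 to 18 N is a firm hold; over 25 N bends the hinge.
- tray (a joint): Tilt of the tray in rad: 0 level (sprung rest), growing as the red tab goes down. It meets its stop between 0.32 and 0.47 rad, different each time, to be found by feel. Stones slide at 0.2 to 0.3 rad and stay put when level. Let go, the spring would throw it back; it must come back slower than 1.5 rad/s.
- stand: Fixed grey stand of the tray, with a yellow, rubber-topped stop block under the blue end that is set elsewhere each time; origin on the bench straight under the middle of the hinge, x along the level tray to the red tab. Base plate 300 x 150 x 8 mm, hinge axis 98 mm above the bench, two bracket plates just outside the tray side walls at the hinge, lower than the walls.
- jar: Bystander: small closed glass specimen jar with white lid, 38 mm across, 55 mm high; origin at the centre of its underside.
- rough: Bystander: rough grey-brown mineral specimen, about 44 x 36 x 40 mm high; origin at the centre of its underside.
- loupe: Bystander: folding steel loupe lying flat, 67 mm long, 34 mm wide, 12 mm high; origin under the centre of its round lens, the case to its own +x.

How it is judged:
By the outcome, as a careful person would: the job done as asked, in the order asked, and still so for the second after the job is handed in, with the robot touching nothing.
It also fails if it takes over 72 s, if anything falls off the work surface, if the arm or the gripper's body presses on something with over 40 N, if the wrist force passes 120 N, or if a joint passes its speed limit or range.

## Robot

A 6-joint arm with a two-finger parallel gripper is mounted at the origin on the work surface. World frame = base frame: x ahead of the robot, y to its left, z up, the work surface at z = 0. Lengths are in m, angles in rad, forces in N, time in s.
With the tool pointing down it reaches from about 0.275 to 0.85 m from the base axis. Payload 5.2 kg.
Tool frame: the origin (TCP) lies at the very end of the fingers, on their centre line; the grasp point (between the pads) lies grip_point_offset behind it (grip_point_offset is the distance from the TCP to the grasp point, in m); z points along the fingers, y is the line along which they close (so a half turn about z gives the same grasp; the last joint's range is limited). The gripper opens to 85 mm and grips with 20 to 120 N. Pads are 22 mm wide; open, the fingers measure 114 mm over their backs; the gripper's body (76 mm by 85 mm) begins 54 mm behind the grasp point. The pads swing forward as they close: fully open they stand 13 mm farther back than shut.
Start: joints at [1.046, 0.259, 1.535, -0, 1.348, -0.203], TCP at [0.174, 0.522, 0.231] pointing down, gripper open.
Joint ranges: [-3.14, 3.14], [-0.91, 2.08], [0.19, 2.58], [-1.22, 4.36], [0.22, 2.71], [-3.12, 3.12]. Speed limits (rad/s): [2.57, 2.57, 3.14, 3.14, 3.14, 3.14].

## Interface

Orientations are given as a rotation vector (axis times angle).
In Python, from bench import * gives the robot as it stands.
- The arm moves only by the tool drive_tool, never from a script. Its argument "series" is a list of rows, each a list of 7 numbers: the shift along the tool's x, y, z in cm, then the turn, a rotation vector about the tool's x, y, z in rad, then the closure in counts, from 0 (fully open) to 255 (shut). A call has exactly 5 rows; each row is the pose to reach, as a shift and turn from the pose commanded when the call began, along the tool's axes at that moment; what a row does not reach only later rows make up. A row lasts 1/10 s, in which the tool goes at most 50 mm and 8.59 degrees, less where a joint would pass 70% of its speed; a pose out of reach is approached as far as the arm can. A call with a gripper value outside its range is refused whole. The fingers move at their own pace and stop on an object; the grip force is fixed at half the most. Time passes only in rows, so rows that repeat a pose let the fingers close, or fill a call up. It gives the time, the measured TCP pose, the force, the opening and the grip force at its end, in the units of the state.
- state(): the state, without advancing time (a new reading comes with each control period).
- grab_frame(name): name is "scene" or "top" or "wrist"; returns a dict with "img" (400x640x3 uint8, red, green, blue), "fovy" (degrees; the focal length in pixels is half the picture's height over the tangent of half this angle, whatever the lens; pixels are square), "cx", "cy" (the principal point, pixels), "k1" (the pictures are not rectified: a ray, as slopes to the right and down, at radius r is drawn at 1 + k1 r^2 times it, then the intrinsics apply), "extrinsics" (4x4, takes a point from world to camera coordinates). Camera axes: x right, y down, z forward; pixel columns grow to the right and rows downward; lengths in m; the calibration is good to about 2 mm. A picture is of the moment at which its call begins. There is no depth.
- sign_off(): hands the job in; it is judged then, once.
The state is a dict: "time_s": time; "qpos": joint angles; "joint_velocities": joint speeds; "joint_torque": joint torques, N m; "ee_pos": TCP position; "tool_rot": TCP orientation; "contact_force": force on the tool from outside, world axes, zero at the start; "torque": the same for the moment, N m; "finger_gap": finger opening in m; "grip_force": force on a finger pad.
Only numpy, scipy, OpenCV 4.12 (cv2) and the standard library are available. Lean on these libraries where they do the work, as an engineer would, in place of code of your own. Each camera call takes 0.05 s, during which the arm holds its last target. There are 200 camera calls.

## Working session

There is one attempt and no reset: what is moved stays moved. The work goes in short steps, Python scripts to look and compute and a tool call to move; the robot and the scene stay as the last step left them, time stands still between calls to the robot, and variables do not carry over. Pictures are saved under pics/ and viewed, at most 10 in all, crops included, and the job is handed in when it is done.

Besides the shell and the picture viewer there is one more tool, called after "Emit:" by a JSON object that holds its "op" and its "data". drive_tool: Moves the arm, as the interface text tells. Its arguments: {"type":"object","properties":{"series":{"type":"array","items":{"type":"array","items":{"type":"number"}}}},"required":["series"]}

```bash
ls; mkdir -p pics
python3 - <<'E'
from bench import *
import cv2,numpy as np,pickle
s=state();print({k:np.round(v,3).tolist() for k,v in s.items()})
d={}
for n in("scene","top","wrist"):
    f=grab_frame(n);d[n]=f
    cv2.imwrite(f"pics/{n}0.png",f["img"][:,:,::-1]);print(n,f["fovy"],f["cx"],f["cy"],f["k1"],np.round(f["extrinsics"],3).tolist())
pickle.dump(d,open("f0.pkl","wb"))
E
```

```text
pics
{'time_s': 0.0, 'qpos': [1.046, 0.259, 1.536, 0.0, 1.348, -0.203], 'joint_velocities': [-0.001, 0.002, -0.001, -0.002, -0.0, -0.002], 'joint_torque': [0.001, -44.603, -29.058, -0.0, 0.011, -0.0], 'ee_pos': [0.174, 0.521, 0.23], 'tool_rot': [-0.503, -3.1, 0.003], 'contact_force': [0.827, -0.067, 0.401], 'torque': [0.033, 0.002, 0.02], 'grip_force': 0.0, 'finger_gap': 0.086}
scene 49.76567590417828 312.66395777662757 198.8706425465705 -0.12014795454993704 [[-0.492, 0.87, 0.014, 0.209], [0.615, 0.359, -0.702, -0.267], [-0.616, -0.337, -0.712, 1.373], [0.0, 0.0, 0.0, 1.0]]
top 45.540107039726664 318.4392064642087 199.44745811751062 0.025746248579427995 [[-0.02, -1.0, -0.01, 0.051], [-0.998, 0.02, -0.061, 0.499], [0.061, 0.008, -0.998, 1.168], [0.0, 0.0, 0.0, 1.0]]
wrist 66.9104255486031 322.4125366204274 201.9345757816904 -0.037434768975109126 [[0.315, 0.949, -0.002, -0.55], [0.916, -0.304, 0.263, -0.035], [0.249, -0.085, -0.965, 0.379], [0.0, 0.0, 0.0, 1.0]]
```

View pics/top0.png

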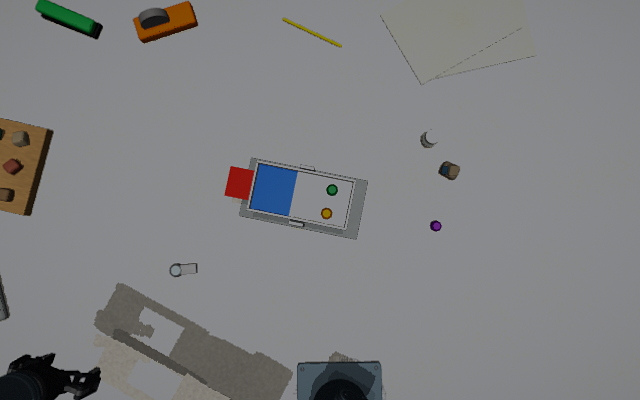

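View pics/scene0.png

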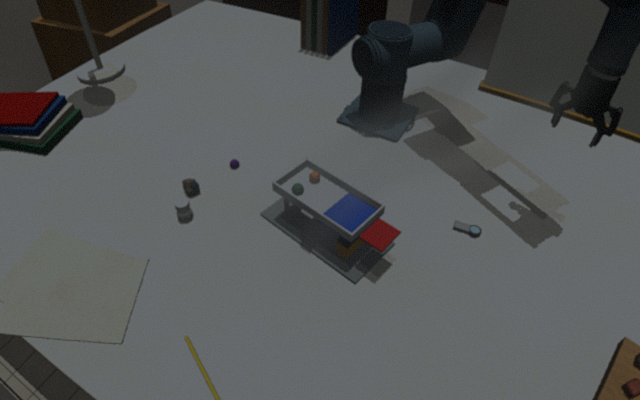

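The top view shows the violet stone at (436,226), amber at (326,213) and green at (332,190). It also shows the red tab at (239,183) and the blue floor around (273,190). The jar (429,139), rough specimen (449,170) and loupe (183,269) are all clear of the work.

```bash
cat > h.py <<'E'
import numpy as np,cv2,pickle
def ray(f,uv):
    fl=200/np.tan(np.radians(f["fovy"]/2)); p=(np.array(uv,float)-[f["cx"],f["cy"]])/fl
    d=p.copy()
    for _ in range(20): d=p/(1+f["k1"]*(d@d))
    E=np.array(f["extrinsics"]);R,t=E[:3,:3],E[:3,3]
    v=R.T@np.array([d[0],d[1],1]);return -R.T@t,v/np.linalg.norm(v)
def onplane(f,uv,z):
    o,v=ray(f,uv);return o+v*(z-o[2])/v[2]
def project(f,P):
    E=np.array(f["extrinsics"]);c=E[:3,:3]@np.array(P)+E[:3,3];d=c[:2]/c[2]
    fl=200/np.tan(np.radians(f["fovy"]/2));return d*(1+f["k1"]*(d@d))*fl+[f["cx"],f["cy"]]
def tri(a,b):
    (o1,v1),(o2,v2)=a,b
    s=np.linalg.lstsq(np.c_[v1,-v2],o2-o1,rcond=None)[0]
    p,q=o1+s[0]*v1,o2+s[1]*v2;return (p+q)/2,np.linalg.norm(p-q)
H={"violet":(125,160),"green":(45,85),"amber":(10,25),"blue":(98,122),"red":(0,6)}
def blobs(f,c,smin=120,vmin=40,amin=15):
    h=cv2.cvtColor(f["img"],cv2.COLOR_RGB2HSV);lo,hi=H[c]
    m=cv2.inRange(h,(lo,smin,vmin),(hi,255,255))
    if c=="red":m|=cv2.inRange(h,(174,smin,vmin),(180,255,255))
    n,l,st,ce=cv2.connectedComponentsWithStats(m)
    return [(ce[i],st[i],(l==i).astype(np.uint8)) for i in range(1,n) if st[i,4]>=amin]
E
python3 - <<'E'
from h import *
d=pickle.load(open("f0.pkl","rb"));t,s=d["top"],d["scene"]
for n in("top","scene"):
  for c in H:
    for ce,st,m in blobs(d[n],c):
        if not(100<ce[0]<480 and 100<ce[1]<280):continue
        x=np.round(onplane(d[n],ce,{"violet":.012,"green":.114,"amber":.114,"blue":.102,"red":.103}[c]),3)
        r=cv2.minAreaRect(cv2.findContours(m,0,2)[0][0])
        print(n,c,np.round(ce,1),st[4],x, [np.round(onplane(d[n],q,.102),3).tolist() for q in cv2.boxPoints(r)] if c in("blue","red") else "")
E
```

```text
top violet [435.5 225.7] 82 [ 0.43  -0.247  0.012] 
top green [331.7 189.6] 71 [0.516 0.01  0.114] 
top amber [326.1 213.1] 98 [0.463 0.024 0.114] 
top blue [273.6 189.6] 1795 [0.52  0.144 0.102] [[0.478, 0.199, 0.102], [0.581, 0.178, 0.102], [0.562, 0.088, 0.102], [0.459, 0.111, 0.102]]
top blue [444.3 169.7] 39 [ 0.558 -0.25   0.102] [[0.566, -0.245, 0.102], [0.566, -0.257, 0.102], [0.55, -0.256, 0.102], [0.55, -0.245, 0.102]]
top red [239.  182.7] 738 [0.537 0.223 0.103] [[0.51, 0.258, 0.102], [0.578, 0.243, 0.102], [0.566, 0.188, 0.102], [0.497, 0.203, 0.102]]
scene violet [233.7 161.7] 18 [ 0.427 -0.25   0.012] 
scene amber [353.7 246.6] 73 [0.606 0.194 0.114] 
scene blue [350.  212.1] 1021 [0.515 0.142 0.102] [[0.546, 0.094, 0.102], [0.436, 0.113, 0.102], [0.48, 0.187, 0.102], [0.582, 0.165, 0.102]]
scene red [379.2 234.5] 717 [0.542 0.223 0.103] [[0.569, 0.188, 0.102], [0.496, 0.188, 0.102], [0.512, 0.256, 0.102], [0.582, 0.253, 0.102]]
```

```bash
cat >> h.py <<'E'
from scipy.spatial.transform import Rotation as Ro
def plan(s,P,yhead=None):
    """tool-frame shift (cm) to P and yaw turn about tool z (rad) so tool y has heading yhead (deg, mod 180)"""
    R=Ro.from_rotvec(s["tool_rot"]).as_matrix();o=R.T@(np.array(P)-s["ee_pos"])*100;w=None
    if yhead is not None:
        h=np.degrees(np.arctan2(R[1,1],R[0,1]));w=-np.radians((yhead-h+90)%180-90)
    return np.round(o,2),w
E
python3 - <<'E'
from bench import *
import bench
from h import *
print([k for k in dir(bench) if not k.startswith('_')][:40]); print(grip_point_offset)
s=state();R=Ro.from_rotvec(s["tool_rot"]).as_matrix();print(R.round(3))
print(plan(s,[.429,-.248,.13],-12.1))
E
```

```text
['PlanningError', 'grab_frame', 'grip_point_offset', 'sign_off', 'state']
0.0187
[[-0.949  0.316 -0.001]
 [ 0.316  0.949 -0.001]
 [ 0.    -0.001 -1.   ]]
(array([-48.55, -64.9 ,  10.14]), np.float64(1.4601534390768314))
```

Emit:
{"op": "drive_tool", "data": {"series": [[-2.9, -3.9, 0, 0, 0, 0.14, 0], [-5.8, -7.8, 0, 0, 0, 0.28, 0], [-8.7, -11.7, 0, 0, 0, 0.42, 0], [-11.6, -15.6, 0, 0, 0, 0.56, 0], [-14.5, -19.5, 0, 0, 0, 0.7, 0]]}}

```text
time_s: 0.65
ee_pos: [0.2497, 0.2892, 0.2311]
tool_rot: [1.543, 2.737, -0.0]
contact_force: [2.0, 0.1, 1.0]
finger_gap: 0.0852
grip_force: 0.0
```

Run:
```python
from bench import *
from h import *
s=state();print(s["ee_pos"],s["tool_rot"],plan(s,[.429,-.248,.13],-12.1))
```

```text
[0.24968915 0.28917342 0.23111787] [ 1.54257942e+00  2.73656526e+00 -1.94720637e-04] (array([-55.24, -12.47,  10.12]), np.float64(0.7553924681245449))
```

Emit:
{"op": "drive_tool", "data": {"series": [[-4.8, -1.1, 0, 0, 0, 0.14, 0], [-9.6, -2.2, 0, 0, 0, 0.28, 0], [-14.4, -3.3, 0, 0, 0, 0.42, 0], [-19.2, -4.4, 0, 0, 0, 0.56, 0], [-24, -5.5, 0, 0, 0, 0.7, 0]]}}

```text
time_s: 1.15
ee_pos: [0.3281, 0.0556, 0.2315]
tool_rot: [2.388, 2.04, 0.001]
contact_force: [1.3, 0.4, 0.1]
finger_gap: 0.0849
grip_force: 0.0
```

Run:
```python
from bench import *
from h import *
s=state();print(s["ee_pos"],s["tool_rot"],plan(s,[.429,-.248,.13],-12.1))
```

```text
[0.32811527 0.05564383 0.23148926] [2.38803268e+00 2.04027255e+00 1.30283246e-03] (array([-28.42,  14.69,  10.16]), np.float64(0.05444402148624186))
```

Emit:
{"op": "drive_tool", "data": {"series": [[-4, 2, 1, 0, 0, 0.0, 0], [-8, 4, 2, 0, 0, 0, 0], [-12, 6, 3, 0, 0, 0, 0], [-16, 8, 4, 0, 0, 0, 0], [-20, 10.3, 5, 0, 0, 0, 0]]}}

```text
time_s: 1.65
ee_pos: [0.3997, -0.1576, 0.1808]
tool_rot: [-2.384, -2.046, -0.0]
contact_force: [1.1, 0.6, 0.2]
finger_gap: 0.0856
grip_force: 0.0
```

Emit:
{"op": "drive_tool", "data": {"series": [[-3, 1.5, 1, 0, 0, 0.02, 0], [-5.5, 3, 2, 0, 0, 0.04, 0], [-7.3, 3.9, 3, 0, 0, 0.04, 0], [-7.8, 4.2, 4, 0, 0, 0.04, 0], [-7.8, 4.2, 4, 0, 0, 0.04, 0]]}}

```text
time_s: 2.15
ee_pos: [0.4287, -0.2386, 0.1396]
tool_rot: [-2.421, -1.996, 0.001]
contact_force: [-1.0, 0.1, 0.1]
finger_gap: 0.0857
grip_force: 0.0
```

Run:
```python
from bench import *
from h import *
s=state();print(s["ee_pos"],s["tool_rot"])
f=grab_frame("wrist");t=grab_frame("top");pickle.dump((f,t),open("f1.pkl","wb"))
cv2.imwrite("pics/w1.png",f["img"][:,:,::-1])
for n,g in(("w",f),("t",t)):
  for ce,st,m in blobs(g,"violet"): print(n,ce,st,onplane(g,ce,.013))
```

```text
[ 0.42871175 -0.23864457  0.13956406] [-2.42124869e+00 -1.99586396e+00  6.92882509e-04]
w [327.74204947 205.49116608] [318 194  20  22 283] [ 0.43128312 -0.24908492  0.013     ]
t [435.34567901 225.7037037 ] [430 221  11  10  81] [ 0.42949564 -0.24601133  0.013     ]
```

View pics/w1.png

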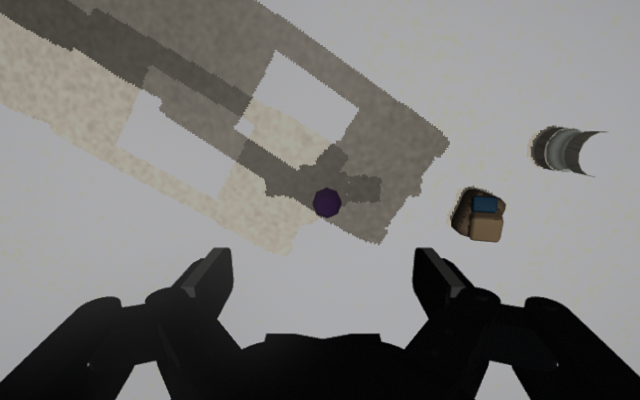

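The wrist view shows the violet stone at (327,203), midway between the open fingers' lines, with the rough specimen (480,215) and jar well to the right. Both cameras agree on its position to within 3 mm.

Run:
```python
from bench import *
from h import *
s=state();print(s["time_s"],plan(s,[.430,-.248,.004],-12.1))
```

```text
2.25 (array([-0.99,  0.3 , 13.7 ]), np.float64(0.02051362522531179))
```

Emit:
{"op": "drive_tool", "data": {"series": [[-0.5, 0.2, 3, 0, 0, 0.02, 0], [-1, 0.3, 6, 0, 0, 0.02, 0], [-1, 0.3, 9, 0, 0, 0.02, 0], [-1, 0.3, 11, 0, 0, 0.02, 0], [-1, 0.3, 11, 0, 0, 0.02, 0]]}}

```text
time_s: 2.75
ee_pos: [0.4292, -0.247, 0.0297]
tool_rot: [-2.438, -1.973, 0.001]
contact_force: [0.5, -0.1, -0.9]
finger_gap: 0.0856
grip_force: 0.0
```

Run:
```python
from bench import *
from h import *
s=state();print(s["ee_pos"],plan(s,[.430,-.248,.004],-12.1))
f=grab_frame("wrist")
for ce,st,m in blobs(f,"violet",80,25): print(ce,st,onplane(f,ce,.012))
print(state()["ee_pos"])
```

```text
[ 0.42915208 -0.24704359  0.02973128] (array([-0.08,  0.11,  2.57]), np.float64(0.0012715258713425863))
[325.01612903 238.44145759] [ 302  214   47   49 1674] [ 0.43063243 -0.24596391  0.012     ]
[ 0.43012811 -0.24801356  0.03120505]
```

Emit:
{"op": "drive_tool", "data": {"series": [[0, 0, 1.3, 0, 0, 0, 0], [0, 0, 2.5, 0, 0, 0, 0], [0, 0, 2.5, 0, 0, 0, 255], [0, 0, 2.5, 0, 0, 0, 255], [0, 0, 2.5, 0, 0, 0, 255]]}}

```text
time_s: 3.3
ee_pos: [0.4312, -0.2499, 0.0071]
tool_rot: [2.442, 1.974, 0.0]
contact_force: [-0.6, -0.4, 0.1]
finger_gap: 0.0441
grip_force: 0.0
```

Emit:
{"op": "drive_tool", "data": {"series": [[0, 0, 0, 0, 0, 0, 255], [0, 0, 0, 0, 0, 0, 255], [0, 0, 0, 0, 0, 0, 255], [0, 0, 0, 0, 0, 0, 255], [0, 0, 0, 0, 0, 0, 255]]}}

```text
time_s: 3.8
ee_pos: [0.4311, -0.2499, 0.0072]
tool_rot: [2.442, 1.974, 0.0]
contact_force: [0.3, 0.3, 5.5]
finger_gap: 0.0235
grip_force: 58.5
```

Emit:
{"op": "drive_tool", "data": {"series": [[0, 0, -0.3, 0, 0, 0, 255], [0, 0, -0.8, 0, 0, 0, 255], [0, 0, -1.6, 0, 0, 0, 255], [0, 0, -2.5, 0, 0, 0, 255], [0, 0, -2.5, 0, 0, 0, 255]]}}

```text
time_s: 4.3
ee_pos: [0.4316, -0.2503, 0.0329]
tool_rot: [2.441, 1.973, 0.001]
contact_force: [1.0, 0.6, 0.0]
finger_gap: 0.0236
grip_force: 58.8
```

Run:
```python
from bench import *
from h import *
s=state();print(s["ee_pos"],s["finger_gap"],s["grip_force"],s["contact_force"])
f=grab_frame("wrist");cv2.imwrite("pics/w2.png",f["img"][:,:,::-1])
```

```text
[ 0.43160519 -0.25033589  0.0329005 ] 0.023624216950652623 58.81953477859497 [1.00271761 0.62719412 0.02103257]
```

View pics/w2.png

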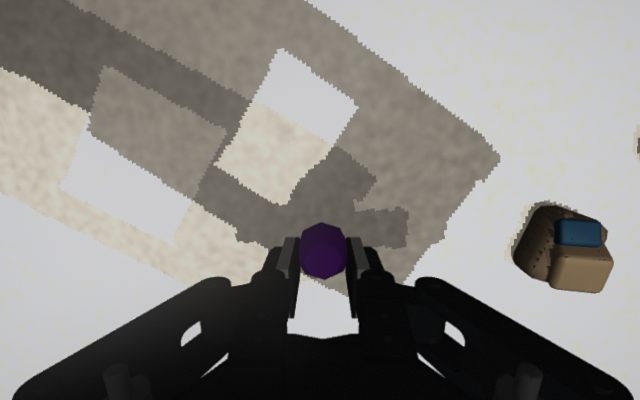

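The stone is held between the pads at (323,250), clear of the bench, with the grip steady at 59 N.

Run:
```python
from bench import *
from h import *
s=state();print(s["tool_rot"],plan(s,[.4972,.0513,.19],-12.1))
f=grab_frame("wrist")
for ce,st,m in blobs(f,"violet",80,25): print(ce,st,onplane(f,ce,.045)-s["ee_pos"])
```

```text
[2.44132652e+00 1.97392806e+00 4.39611099e-04] (array([ 30.83,   0.16, -15.8 ]), np.float64(0.0002515936213829636))
[322.43663912 250.82323232] [ 299  223   48   56 2178] [0.00133035 0.00730491 0.01270292]
```

Emit:
{"op": "drive_tool", "data": {"series": [[1, 0, -4, 0, 0, 0, 255], [3.5, 0, -8, 0, 0, 0, 255], [6.5, 0, -12, 0, 0, 0, 255], [10, 0, -15, 0, 0, 0, 255], [14.5, 0.1, -16, 0, 0, 0, 255]]}}

```text
time_s: 4.9
ee_pos: [0.4637, -0.1084, 0.1947]
tool_rot: [2.44, 1.969, 0.004]
contact_force: [1.4, -0.0, -0.8]
finger_gap: 0.0232
grip_force: 59.0
```

Emit:
{"op": "drive_tool", "data": {"series": [[4.5, 0, 0, 0, 0, 0, 255], [9, 0, 0, 0, 0, 0, 255], [13, 0, 0, 0, 0, 0, 255], [15.5, 0.1, 0, 0, 0, 0, 255], [15.8, 0.1, 0, 0, 0, 0, 255]]}}

```text
time_s: 5.4
ee_pos: [0.4961, 0.0491, 0.1909]
tool_rot: [-2.439, -1.979, -0.0]
contact_force: [-0.1, -0.6, -0.2]
finger_gap: 0.0233
grip_force: 59.0
```

Run:
```python
from bench import *
from h import *
s=state();print(s["ee_pos"],plan(s,[.4972,.0513,.110],-12.1),s["finger_gap"])
t=grab_frame("top");f=grab_frame("wrist")
for c in("violet","amber","green","blue"):
  for n,g in(("t",t),("w",f)):
    for ce,st,m in blobs(g,c,80,25,40):
        if n=="w" or 200<ce[0]<380 and 130<ce[1]<250: print(n,c,ce.round(1),st[4],onplane(g,ce,{"blue":.102,"violet":s["ee_pos"][2]+.007}.get(c,.115)).round(4))
cv2.imwrite("pics/w3.png",f["img"][:,:,::-1])
```

```text
[0.49605861 0.04912781 0.19093326] (array([0.23, 0.07, 8.09]), np.float64(0.0038985994643815306)) 0.023308802793507645
w violet [322.5 250.7] 2149 [0.4968 0.0528 0.1979]
t amber [326. 215.] 65 [0.4585 0.0241 0.115 ]
w amber [285.1 236.6] 292 [0.4631 0.0336 0.115 ]
w green [362.8 238.7] 181 [0.5219 0.0195 0.115 ]
t blue [311.9 149.6] 75 [0.6108 0.0534 0.102 ]
t blue [256.5 188. ] 251 [0.5242 0.1829 0.102 ]
t blue [280.8 210.9] 126 [0.4703 0.1277 0.102 ]
t blue [267.4 244.7] 47 [0.3936 0.1595 0.102 ]
w blue [328.6  69.4] 20107 [0.521  0.1469 0.102 ]
```

View pics/w3.png

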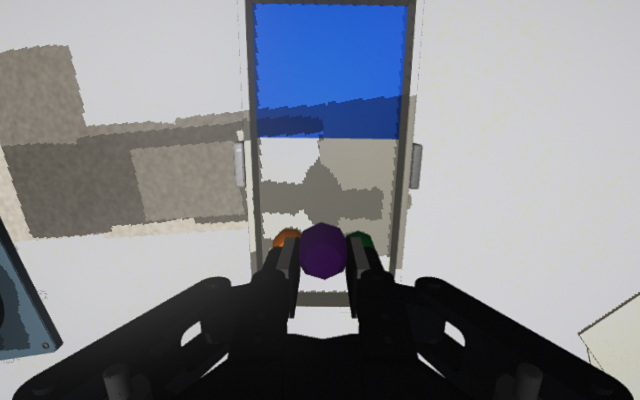

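The wrist view shows the held stone at (322,251) above the white floor, along the trough's middle line. Amber (285,237) and green (363,239) sit just behind the fingers, and the blue edge is at row 138. I'll go 1 cm further forward for clearance, then lower.

Emit:
{"op": "drive_tool", "data": {"series": [[0.6, 0, 0, 0, 0, 0, 255], [1.1, 0, 2, 0, 0, 0, 255], [1.1, 0, 4, 0, 0, 0, 255], [1.1, 0, 6, 0, 0, 0, 255], [1.1, 0, 7, 0, 0, 0, 255]]}}

```text
time_s: 6.0
ee_pos: [0.4974, 0.0561, 0.1197]
tool_rot: [-2.444, -1.972, 0.003]
contact_force: [-1.0, 1.3, -0.0]
finger_gap: 0.023
grip_force: 59.0
```

Emit:
{"op": "drive_tool", "data": {"series": [[0, 0, 0.3, 0, 0, 0, 255], [0, 0, 0.6, 0, 0, 0, 255], [0, 0, 0.9, 0, 0, 0, 255], [0, 0, 0.9, 0, 0, 0, 255], [0, 0, 0.9, 0, 0, 0, 255]]}}

```text
time_s: 6.5
ee_pos: [0.4988, 0.057, 0.1128]
tool_rot: [2.442, 1.975, 0.001]
contact_force: [0.3, -0.3, -0.5]
finger_gap: 0.0234
grip_force: 59.0
```

Emit:
{"op": "drive_tool", "data": {"series": [[0, 0, 0.1, 0, 0, 0, 255], [0, 0, 0.2, 0, 0, 0, 255], [0, 0, 0.3, 0, 0, 0, 255], [0, 0, 0.3, 0, 0, 0, 255], [0, 0, 0.3, 0, 0, 0, 255]]}}

```text
time_s: 7.0
ee_pos: [0.4984, 0.0571, 0.1093]
tool_rot: [-2.443, -1.975, 0.0]
contact_force: [0.8, 0.4, -0.6]
finger_gap: 0.0232
grip_force: 59.0
```

Gap to the floor is now about 1 mm, so I'll release gently and rise.

Emit:
{"op": "drive_tool", "data": {"series": [[0, 0, 0.1, 0, 0, 0, 255], [0, 0, 0.1, 0, 0, 0, 175], [0, 0, 0.1, 0, 0, 0, 155], [0, 0, 0.1, 0, 0, 0, 140], [0, 0, 0.1, 0, 0, 0, 130]]}}

```text
time_s: 7.5
ee_pos: [0.4984, 0.0571, 0.1082]
tool_rot: [-2.443, -1.975, 0.0]
contact_force: [0.0, 0.2, -0.0]
finger_gap: 0.0418
grip_force: 0.0
```

Emit:
{"op": "drive_tool", "data": {"series": [[0, 0, 0, 0, 0, 0, 130], [0, 0, -0.5, 0, 0, 0, 130], [0, 0, -2, 0, 0, 0, 130], [0, 0, -5, 0, 0, 0, 130], [0, 0, -8, 0, 0, 0, 130]]}}

```text
time_s: 8.0
ee_pos: [0.4979, 0.0571, 0.1891]
tool_rot: [-2.442, -1.974, 0.002]
contact_force: [0.4, -1.0, 0.1]
finger_gap: 0.0417
grip_force: 0.0
```

Run:
```python
from bench import *
from h import *
s=state();print(s["ee_pos"],s["finger_gap"])
f=grab_frame("wrist")
for c in("violet","amber","green","blue"):
    for ce,st,m in blobs(f,c,80,25,40):
        P=onplane(f,ce,.102 if c=="blue" else .115);d=P[:2]-[.5064,.080]
        print(c,ce.round(1),st,P.round(4),"tray",(d@[.209,.978]).round(4),(d@[-.978,.209]).round(4))
cv2.imwrite("pics/w4.png",f["img"][:,:,::-1])
```

```text
[0.49794306 0.05710572 0.18908462] 0.04167573176993511
violet [323.6 206.9] [307 189  34  36 919] [0.4994 0.0607 0.115 ] tray -0.0203 0.0028
amber [292.2 257.1] [281 241  25  34 744] [0.4667 0.0256 0.115 ] tray -0.0615 0.0274
green [354.1 260.2] [342 243  23  35 618] [0.5138 0.0128 0.115 ] tray -0.0641 -0.0213
blue [328.1  83.1] [  251    17   157   135 19832] [0.5211 0.1467 0.102 ] tray 0.0683 -0.0004
```

View pics/w4.png

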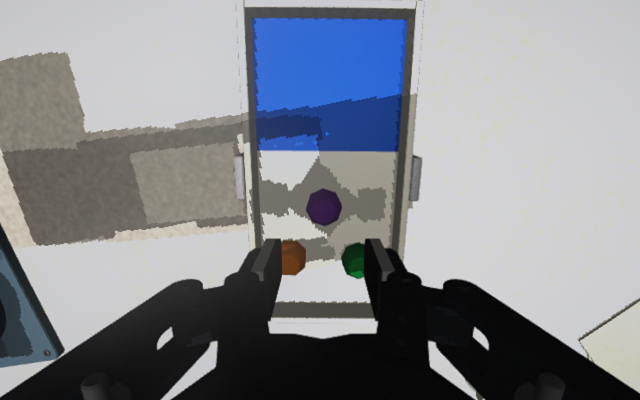

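The violet stone stands free at (324,207) on the white floor, at tray x −20 mm and y +3 mm. Amber (292,257) and green (354,260) are undisturbed. Next is the tab.

Run:
```python
from bench import *
from h import *
s=state();print(plan(s,[.538,.228,.125],-12.1))
```

```text
(array([17.5 , -0.02,  6.98]), np.float64(0.0003795683619342191))
```

Emit:
{"op": "drive_tool", "data": {"series": [[4, 0, -0.5, 0, 0, 0, 255], [8, 0, -0.5, 0, 0, 0, 255], [12, 0, 0, 0, 0, 0, 255], [16, 0, 1, 0, 0, 0, 255], [17.5, 0, 3, 0, 0, 0, 255]]}}

```text
time_s: 8.55
ee_pos: [0.5366, 0.2319, 0.1597]
tool_rot: [2.44, 1.977, 0.008]
contact_force: [-0.5, 0.3, -0.3]
finger_gap: 0.0002
grip_force: 0.0
```

Emit:
{"op": "drive_tool", "data": {"series": [[0, 0, 1, 0, 0, 0, 255], [0, 0, 2, 0, 0, 0, 255], [0, 0, 2.6, 0, 0, 0, 255], [0, 0, 2.6, 0, 0, 0, 255], [0, 0, 2.6, 0, 0, 0, 255]]}}

```text
time_s: 9.05
ee_pos: [0.5355, 0.2274, 0.1329]
tool_rot: [2.444, 1.973, 0.001]
contact_force: [-0.2, -0.3, 0.5]
finger_gap: -0.0001
grip_force: 0.0
```

Run:
```python
from bench import *
from h import *
s=state();print(plan(s,[.538,.228,.103],-12.1),s["ee_pos"],s["finger_gap"],s["contact_force"])
f=grab_frame("wrist");cv2.imwrite("pics/w5.png",f["img"][:,:,::-1])
t=grab_frame("top");
for ce,st,m in blobs(t,"blue",80): print(ce,st,onplane(t,ce,.102))
```

```text
(array([0.11, 0.23, 2.99]), np.float64(-0.0011121245716324312)) [0.53549152 0.22738752 0.13286654] -0.00014689518189220453 [-0.15834256 -0.25636762  0.52144681]
[273.50991189 189.42676211] [ 250  164   48   52 1816] [0.52014582 0.1437841  0.102     ]
[444.34090909 169.81818182] [441 166   7   9  44] [ 0.55726118 -0.2501444   0.102     ]
[185.53333333 187.73333333] [182 185   8   5  15] [0.52818654 0.34658406 0.102     ]
[202.625  276.9375] [200 275   7   6  16] [0.32337736 0.30805015 0.102     ]
[181.65384615 282.46153846] [176 280  13   6  26] [0.31191502 0.35577982 0.102     ]
[232.8 290.2] [230 285   7  12  20] [0.29208215 0.23952307 0.102     ]
[243.53333333 344.66666667] [242 342   4   7  15] [0.17018783 0.21610135 0.102     ]
```

View pics/w5.png

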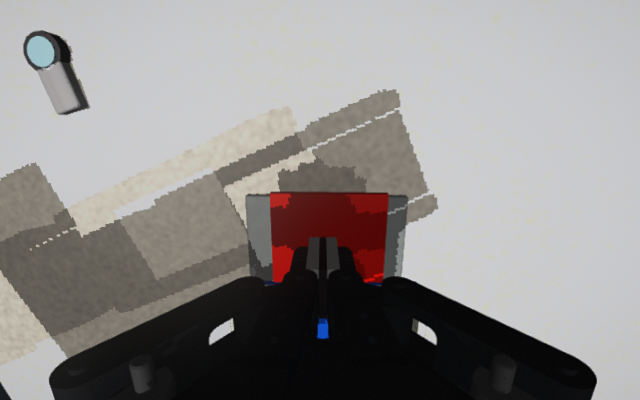

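The shut fingers at (322,240) stand over the red tab (cols 272–388, far edge row 193), about 4 mm off its middle. I'll descend slowly to contact.

Emit:
{"op": "drive_tool", "data": {"series": [[0.1, 0.3, 0.8, 0, 0, 0, 255], [0.1, 0.3, 1.6, 0, 0, 0, 255], [0.1, 0.3, 2.3, 0, 0, 0, 255], [0.1, 0.3, 2.6, 0, 0, 0, 255], [0.1, 0.3, 2.8, 0, 0, 0, 255]]}}

```text
time_s: 9.65
ee_pos: [0.5378, 0.2285, 0.1035]
tool_rot: [-2.443, -1.975, 0.002]
contact_force: [0.5, -0.6, 0.5]
finger_gap: 0.0002
grip_force: 0.0
```

Emit:
{"op": "drive_tool", "data": {"series": [[0, 0, 0.1, 0, 0, 0, 255], [0, 0, 0.2, 0, 0, 0, 255], [0, 0, 0.3, 0, 0, 0, 255], [0, 0, 0.4, 0, 0, 0, 255], [0, 0, 0.4, 0, 0, 0, 255]]}}

```text
time_s: 10.15
ee_pos: [0.5383, 0.2287, 0.1005]
tool_rot: [2.443, 1.975, 0.001]
contact_force: [-0.7, 0.3, 2.2]
finger_gap: 0.0002
grip_force: 1.2
```

Emit:
{"op": "drive_tool", "data": {"series": [[0, 0, 0.3, 0, 0, 0, 255], [0, 0, 0.7, 0, 0, 0, 255], [0, 0, 1.1, 0, 0, 0, 255], [-0.05, 0, 1.5, 0, 0, 0, 255], [-0.1, 0, 1.9, 0, 0, 0, 255]]}}

```text
time_s: 10.65
ee_pos: [0.5383, 0.2277, 0.081]
tool_rot: [2.443, 1.975, 0.001]
contact_force: [0.3, 1.9, 2.8]
finger_gap: -0.0001
grip_force: 1.6
```

Emit:
{"op": "drive_tool", "data": {"series": [[-0.05, 0, 0.4, 0, 0, 0, 255], [-0.1, 0, 0.8, 0, 0, 0, 255], [-0.2, 0, 1.2, 0, 0, 0, 255], [-0.3, 0, 1.6, 0, 0, 0, 255], [-0.4, 0, 1.9, 0, 0, 0, 255]]}}

```text
time_s: 11.15
ee_pos: [0.5373, 0.2239, 0.062]
tool_rot: [-2.443, -1.975, -0.001]
contact_force: [1.2, 2.5, 3.3]
finger_gap: 0.0002
grip_force: 1.9
```

Emit:
{"op": "drive_tool", "data": {"series": [[-0.03, 0, 0.1, 0, 0, 0, 255], [-0.06, 0, 0.2, 0, 0, 0, 255], [-0.09, 0, 0.3, 0, 0, 0, 255], [-0.12, 0, 0.4, 0, 0, 0, 255], [-0.15, 0, 0.5, 0, 0, 0, 255]]}}

```text
time_s: 11.65
ee_pos: [0.5368, 0.2223, 0.0573]
tool_rot: [-2.443, -1.975, -0.0]
contact_force: [-0.3, 2.7, 2.1]
finger_gap: -0.0005
grip_force: 1.9
```

Emit:
{"op": "drive_tool", "data": {"series": [[-0.03, 0, 0.1, 0, 0, 0, 255], [-0.06, 0, 0.2, 0, 0, 0, 255], [-0.08, 0, 0.25, 0, 0, 0, 255], [-0.09, 0, 0.3, 0, 0, 0, 255], [-0.09, 0, 0.3, 0, 0, 0, 255]]}}

```text
time_s: 12.15
ee_pos: [0.5366, 0.2211, 0.0542]
tool_rot: [2.443, 1.975, -0.001]
contact_force: [1.4, 2.5, 2.7]
finger_gap: 0.0
grip_force: 1.6
```

Emit:
{"op": "drive_tool", "data": {"series": [[-0.03, 0, 0.1, 0, 0, 0, 255], [-0.06, 0, 0.2, 0, 0, 0, 255], [-0.09, 0, 0.25, 0, 0, 0, 255], [-0.1, 0, 0.3, 0, 0, 0, 255], [-0.1, 0, 0.3, 0, 0, 0, 255]]}}

```text
time_s: 12.65
ee_pos: [0.5364, 0.2202, 0.0512]
tool_rot: [2.443, 1.975, -0.001]
contact_force: [-0.4, 1.4, 3.0]
finger_gap: -0.0002
grip_force: 1.6
```

Emit:
{"op": "drive_tool", "data": {"series": [[-0.03, 0, 0.1, 0, 0, 0, 255], [-0.06, 0, 0.2, 0, 0, 0, 255], [-0.09, 0, 0.25, 0, 0, 0, 255], [-0.1, 0, 0.3, 0, 0, 0, 255], [-0.1, 0, 0.3, 0, 0, 0, 255]]}}

```text
time_s: 13.15
ee_pos: [0.5362, 0.2192, 0.0482]
tool_rot: [-2.443, -1.975, 0.0]
contact_force: [1.5, 0.8, 4.2]
finger_gap: 0.0004
grip_force: 1.7
```

Emit:
{"op": "drive_tool", "data": {"series": [[-0.03, 0, 0.1, 0, 0, 0, 255], [-0.06, 0, 0.2, 0, 0, 0, 255], [-0.09, 0, 0.25, 0, 0, 0, 255], [-0.1, 0, 0.3, 0, 0, 0, 255], [-0.1, 0, 0.3, 0, 0, 0, 255]]}}

```text
time_s: 13.65
ee_pos: [0.536, 0.2183, 0.0452]
tool_rot: [-2.443, -1.975, 0.0]
contact_force: [-0.8, 0.3, 3.9]
finger_gap: -0.0002
grip_force: 1.7
```

Emit:
{"op": "drive_tool", "data": {"series": [[-0.04, 0, 0.1, 0, 0, 0, 255], [-0.08, 0, 0.2, 0, 0, 0, 255], [-0.1, 0, 0.25, 0, 0, 0, 255], [-0.12, 0, 0.3, 0, 0, 0, 255], [-0.12, 0, 0.3, 0, 0, 0, 255]]}}

```text
time_s: 14.15
ee_pos: [0.5358, 0.2172, 0.0422]
tool_rot: [-2.443, -1.975, 0.0]
contact_force: [-0.5, -0.4, 4.3]
finger_gap: -0.0001
grip_force: 1.8
```

Emit:
{"op": "drive_tool", "data": {"series": [[-0.03, 0, 0.1, 0, 0, 0, 255], [-0.06, 0, 0.2, 0, 0, 0, 255], [-0.08, 0, 0.25, 0, 0, 0, 255], [-0.1, 0, 0.3, 0, 0, 0, 255], [-0.1, 0, 0.3, 0, 0, 0, 255]]}}

```text
time_s: 14.65
ee_pos: [0.5357, 0.2162, 0.0394]
tool_rot: [2.443, 1.975, 0.0]
contact_force: [-0.2, -0.4, 5.3]
finger_gap: -0.0001
grip_force: 2.3
```

Emit:
{"op": "drive_tool", "data": {"series": [[-0.03, 0, 0.1, 0, 0, 0, 255], [-0.05, 0, 0.15, 0, 0, 0, 255], [-0.06, 0, 0.2, 0, 0, 0, 255], [-0.06, 0, 0.2, 0, 0, 0, 255], [-0.06, 0, 0.2, 0, 0, 0, 255]]}}

```text
time_s: 15.15
ee_pos: [0.5358, 0.2159, 0.0381]
tool_rot: [2.443, 1.975, 0.002]
contact_force: [-1.9, 1.3, 10.0]
finger_gap: -0.0003
grip_force: 4.2
```

On the stop: the force jumped to 10 N. I'll press slightly more, then hold for about 2 s.

Emit:
{"op": "drive_tool", "data": {"series": [[0, 0, 0.03, 0, 0, 0, 255], [0, 0, 0.06, 0, 0, 0, 255], [0, 0, 0.06, 0, 0, 0, 255], [0, 0, 0.06, 0, 0, 0, 255], [0, 0, 0.06, 0, 0, 0, 255]]}}

```text
time_s: 15.65
ee_pos: [0.5359, 0.216, 0.0377]
tool_rot: [2.443, 1.975, 0.002]
contact_force: [-2.2, 1.0, 9.9]
finger_gap: 0.0002
grip_force: 4.6
```

Emit:
{"op": "drive_tool", "data": {"series": [[0, 0, 0, 0, 0, 0, 255], [0, 0, 0, 0, 0, 0, 255], [0, 0, 0, 0, 0, 0, 255], [0, 0, 0, 0, 0, 0, 255], [0, 0, 0, 0, 0, 0, 255]]}}

```text
time_s: 16.15
ee_pos: [0.5359, 0.216, 0.0377]
tool_rot: [2.443, 1.975, 0.002]
contact_force: [-0.9, 1.4, 10.0]
finger_gap: 0.0001
grip_force: 4.6
```

Emit:
{"op": "drive_tool", "data": {"series": [[0, 0, 0, 0, 0, 0, 255], [0, 0, 0, 0, 0, 0, 255], [0, 0, 0, 0, 0, 0, 255], [0, 0, 0, 0, 0, 0, 255], [0, 0, 0, 0, 0, 0, 255]]}}

```text
time_s: 16.65
ee_pos: [0.5359, 0.216, 0.0377]
tool_rot: [2.443, 1.975, 0.002]
contact_force: [-1.8, 0.2, 10.2]
finger_gap: 0.0004
grip_force: 4.6
```

Emit:
{"op": "drive_tool", "data": {"series": [[0, 0, 0, 0, 0, 0, 255], [0, 0, 0, 0, 0, 0, 255], [0, 0, 0, 0, 0, 0, 255], [0, 0, 0, 0, 0, 0, 255], [0, 0, 0, 0, 0, 0, 255]]}}

```text
time_s: 17.15
ee_pos: [0.5359, 0.216, 0.0377]
tool_rot: [2.443, 1.975, 0.002]
contact_force: [-2.5, 0.8, 9.5]
finger_gap: 0.0
grip_force: 4.6
```

Run:
```python
from bench import *
from h import *
t=grab_frame("top");g=grab_frame("scene");print(state()["contact_force"])
a=cv2.resize(t["img"][130:270,200:400],None,fx=3,fy=3);b=cv2.resize(g["img"][130:300,250:450],None,fx=3,fy=3)
cv2.imwrite("pics/c6.png",np.vstack([a[:,:,::-1][:300],b[:,:,::-1][:300]]))
```

```text
[-1.8757859   0.65140875 10.39542824]
```

View pics/c6.png

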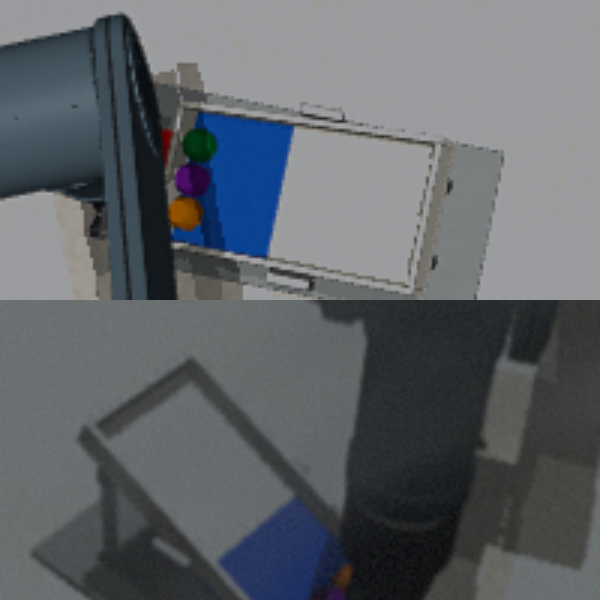

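All three stones, green (198,145), violet (192,180) and amber (186,213) in the crop, lie at the far blue end. The hold lasted over 2 s at about 10 N, so I'll ease the tab back up slowly.

Emit:
{"op": "drive_tool", "data": {"series": [[0.03, 0, -0.1, 0, 0, 0, 255], [0.07, 0, -0.25, 0, 0, 0, 255], [0.15, 0, -0.5, 0, 0, 0, 255], [0.25, 0, -0.8, 0, 0, 0, 255], [0.35, 0, -1.1, 0, 0, 0, 255]]}}

```text
time_s: 17.75
ee_pos: [0.5364, 0.2194, 0.0479]
tool_rot: [-2.443, -1.975, -0.001]
contact_force: [0.7, 2.6, 2.1]
finger_gap: 0.0002
grip_force: 1.7
```

Emit:
{"op": "drive_tool", "data": {"series": [[0.1, 0, -0.3, 0, 0, 0, 255], [0.2, 0, -0.6, 0, 0, 0, 255], [0.29, 0, -0.9, 0, 0, 0, 255], [0.38, 0, -1.2, 0, 0, 0, 255], [0.47, 0, -1.5, 0, 0, 0, 255]]}}

```text
time_s: 18.25
ee_pos: [0.5372, 0.2236, 0.0629]
tool_rot: [2.443, 1.975, -0.0]
contact_force: [1.5, 1.4, 1.6]
finger_gap: 0.0004
grip_force: 1.4
```

Emit:
{"op": "drive_tool", "data": {"series": [[0.06, 0, -0.3, 0, 0, 0, 255], [0.12, 0, -0.6, 0, 0, 0, 255], [0.18, 0, -0.9, 0, 0, 0, 255], [0.24, 0, -1.2, 0, 0, 0, 255], [0.3, 0, -1.5, 0, 0, 0, 255]]}}

```text
time_s: 18.75
ee_pos: [0.5377, 0.2264, 0.0779]
tool_rot: [2.443, 1.975, -0.001]
contact_force: [0.4, 0.5, 3.1]
finger_gap: -0.0001
grip_force: 1.1
```

Emit:
{"op": "drive_tool", "data": {"series": [[0.04, 0, -0.3, 0, 0, 0, 255], [0.07, 0, -0.6, 0, 0, 0, 255], [0.1, 0, -0.9, 0, 0, 0, 255], [0.12, 0, -1.2, 0, 0, 0, 255], [0.14, 0, -1.5, 0, 0, 0, 255]]}}

```text
time_s: 19.25
ee_pos: [0.538, 0.2278, 0.0929]
tool_rot: [2.443, 1.975, -0.001]
contact_force: [1.6, -0.4, 2.1]
finger_gap: 0.0001
grip_force: 0.9
```

Emit:
{"op": "drive_tool", "data": {"series": [[0, 0, -0.15, 0, 0, 0, 255], [0, 0, -0.3, 0, 0, 0, 255], [0, 0, -0.45, 0, 0, 0, 255], [0, 0, -0.6, 0, 0, 0, 255], [0, 0, -0.7, 0, 0, 0, 255]]}}

```text
time_s: 19.75
ee_pos: [0.538, 0.2279, 0.0997]
tool_rot: [-2.443, -1.975, 0.0]
contact_force: [0.2, -0.1, 2.1]
finger_gap: -0.0001
grip_force: 0.8
```

Emit:
{"op": "drive_tool", "data": {"series": [[0, 0, -0.05, 0, 0, 0, 255], [0, 0, -0.1, 0, 0, 0, 255], [0, 0, -0.15, 0, 0, 0, 255], [0, 0, -0.2, 0, 0, 0, 255], [0, 0, -0.2, 0, 0, 0, 255]]}}

```text
time_s: 20.25
ee_pos: [0.538, 0.2279, 0.1017]
tool_rot: [-2.443, -1.975, 0.0]
contact_force: [-0.0, -0.8, 1.8]
finger_gap: 0.0005
grip_force: 0.8
```

Emit:
{"op": "drive_tool", "data": {"series": [[0, 0, -0.05, 0, 0, 0, 255], [0, 0, -0.1, 0, 0, 0, 255], [0, 0, -0.15, 0, 0, 0, 255], [0, 0, -0.2, 0, 0, 0, 255], [0, 0, -0.2, 0, 0, 0, 255]]}}

```text
time_s: 20.75
ee_pos: [0.538, 0.2281, 0.1036]
tool_rot: [-2.443, -1.975, 0.0]
contact_force: [0.3, -0.9, 0.6]
finger_gap: 0.0001
grip_force: 0.0
```

Emit:
{"op": "drive_tool", "data": {"series": [[0, 0, -0.05, 0, 0, 0, 255], [0, 0, -0.1, 0, 0, 0, 255], [0, 0, -0.15, 0, 0, 0, 255], [0, 0, -0.2, 0, 0, 0, 255], [0, 0, -0.2, 0, 0, 0, 255]]}}

```text
time_s: 21.25
ee_pos: [0.5381, 0.228, 0.1058]
tool_rot: [2.443, 1.975, 0.0]
contact_force: [0.1, 0.2, -0.1]
finger_gap: 0.0
grip_force: 0.0
```

Level, and contact ended softly. I'll lift straight up, move clear and check.

Emit:
{"op": "drive_tool", "data": {"series": [[0, 0, -1, 0, 0, 0, 255], [0, 0, -3, 0, 0, 0, 255], [0, 0, -6, 0, 0, 0, 255], [2, 0, -10, 0, 0, 0, 255], [5, 0, -12, 0, 0, 0, 255]]}}

```text
time_s: 21.75
ee_pos: [0.5501, 0.2765, 0.2306]
tool_rot: [2.443, 1.971, 0.008]
contact_force: [0.5, 0.6, -0.3]
finger_gap: 0.0002
grip_force: 0.0
```

Emit:
{"op": "drive_tool", "data": {"series": [[3, 0, 0, 0, 0, 0, 255], [7, 0, 0, 0, 0, 0, 255], [10, 0, 0, 0, 0, 0, 255], [12, 0, 0, 0, 0, 0, 255], [12, 0, 0, 0, 0, 0, 255]]}}

```text
time_s: 22.25
ee_pos: [0.5735, 0.3968, 0.2258]
tool_rot: [-2.44, -1.978, -0.001]
contact_force: [0.5, 0.1, -0.7]
finger_gap: 0.0002
grip_force: 0.0
```

Run:
```python
from bench import *
from h import *
print(state()["contact_force"],state()["time_s"])
t=grab_frame("top")
for c in H:
  for ce,st,m in blobs(t,c,80,25,40):
    if 200<ce[0]<380 and 130<ce[1]<250:
      P=onplane(t,ce,.102 if c in("blue","red") else .115);d=P[:2]-[.5064,.080];print(c,ce.round(1),st[4],(d@[.209,.978]).round(3),(d@[-.978,.209]).round(3))
cv2.imwrite("pics/t7.png",cv2.resize(t["img"][100:290,150:470],None,fx=2.4,fy=2.4)[:,:,::-1])
```

```text
[ 0.53470331  0.06227301 -0.66218237] 22.25
violet [259.3 187.6] 100 0.096 0.003
green [261.7 175.5] 96 0.096 -0.025
amber [256.6 199. ] 99 0.097 0.029
blue [276.6 189.8] 1499 0.058 -0.001
red [239.  182.7] 750 0.146 -0.0
```

View pics/t7.png

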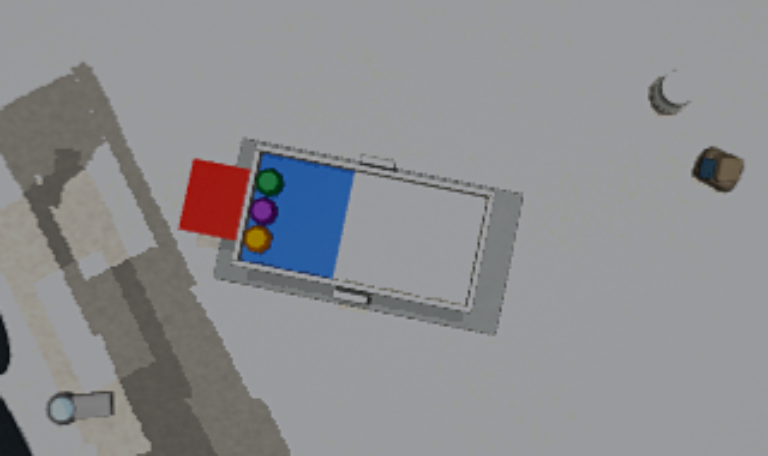

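The tray is level, with the three stones at its blue end: green (268,182), violet (262,211) and amber (257,239). The jar, rough specimen and loupe haven't moved.

```bash
python3 -c "
from bench import *
print(sign_off())"
```

```text
the job is handed in; nothing more can be done
None
```

The job is done and handed in at about 22 s: all three stones are on the blue end, the tab was held on its stop for over 2 s at about 10 N and eased back to level, and the jar, loupe and rough specimen are where they were; no verdict came back.

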